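# Shut up the file chest before the shavings fly

### The arm

A 7-joint arm with a two-finger parallel gripper is mounted at the origin on the work surface. World frame = base frame: x ahead of the robot, y to its left, z up, the work surface at z = 0. Lengths are in m, angles in degrees, forces in N, time in s.
With the tool pointing down it reaches from about 0.425 to 0.875 m from the base axis. Payload 4.7 kg.
Tool frame: the origin (TCP) lies at the very end of the fingers, on their centre line; the grasp point (between the pads) lies env.tcp_to_grasp behind it (env.tcp_to_grasp is the distance from the TCP to the grasp point, in m); z points along the fingers, x is the direction in which the jaws open and shut, and the axes are right-handed (so a half turn about z gives the same grasp; the last joint's range is limited). The gripper opens to 87 mm and grips with 3 to 60 N. Pads are 19 mm wide; open, the fingers measure 117 mm over their backs; the gripper's body (75 mm by 190 mm) begins 51 mm behind the grasp point.
Start: joints at [-75.396, 18.392, -4.016, 83.108, 1.295, 78.541, -3.26], TCP at [0.155, 0.631, 0.223] pointing down, gripper open.
Joint ranges: [-163.93, 163.93], [-17.29, 119.83], [-79.2, 71.16], [3.27, 140.29], [-89.18, 269.18], [5.43, 117.66], [-154.24, 154.24]. Speed limits (degrees/s): [147.25, 147.25, 180, 180, 180, 180, 180].

### API

Orientations are given as [roll, pitch, yaw] about the fixed x, y, z axes, in that order (R = Rz(yaw) Ry(pitch) Rx(roll)).
In Python, from cell import env gives the robot as it stands. The module is installed in compiled form; this text tells all that it offers.
- The arm moves only by the tool send_rows, never from a script. Its argument "steps" is a list of rows, each a list of 3 entries, a list of its own where there are three numbers: the shift along the tool's x, y, z in m, then the turn, a rotation vector about the tool's x, y, z in rad, then the finger opening in m, from 0 to 0.087. A call has exactly 5 rows; each row is the pose to reach, as a shift and turn from the pose commanded when the call began, along the tool's axes at that moment; what a row does not reach only later rows make up. A row lasts 1/12 s, in which the tool goes at most 41.7 mm and 7.16 degrees, less where a joint would pass 70% of its speed; a pose out of reach is approached as far as the arm can. A call with a gripper value outside its range is refused whole. The fingers move at their own pace and stop on an object; "grip_force" is the grip in N (left out, the last holds). Time passes only in rows, so rows that repeat a pose let the fingers close, or fill a call up. It gives the time, the measured TCP pose, the force and the opening at its end, in the units of the state.
- env.get_obs(): the state, without advancing time (a new reading comes with each control period).
- env.read_camera(name): name is "scene" or "top" or "wrist"; returns a dict with "pixels" (384x512x3 uint8, red, green, blue), "fx", "fy", "cx", "cy" (pixels), "position" and "rotation" of the camera in the world. Camera axes: x right, y up, looking along -z (the intrinsics and any distortion apply to the point x, -y, -z); pixel columns grow to the right and rows downward; lengths in m; the calibration is good to about 2 mm. A picture is of the moment at which its call begins. There is no depth.
- env.sign_off(): hands the job in, once; it reports no verdict.
The state is a dict: "time_s": time; "qpos": joint angles; "joint_velocities": joint speeds; "effort": joint torques, N m; "tool_pos": TCP position; "tool_rot": TCP orientation; "force": force on the tool from outside, world axes, zero at the start; "wrist_torque": the same for the moment, N m; "grip_width": finger opening in m.
Only numpy, scipy, OpenCV 4.12 (cv2) and the standard library are available. Lean on these libraries where they do the work, as an engineer would, in place of code of your own. Each camera call takes 0.05 s, during which the arm holds its last target.

### The job

Shut up the small wooden tool chest so that no shavings get in: first push both of its front drawers fully home until they are flush, and only then push its raised lid down until it is fully shut, easing it down rather than slamming it. Just push with the fingertips: do not lift, pull open or shove the chest or its parts, leave the rasp, drawknife and mug where they are, and end with the hand clear.

Things in the scene. Friction and masses are not known exactly. Their poses are not given: they have to be found in the camera images.
- chest: Plain wooden tool chest standing loose on the bench (6 kg, does not slide under a light push): 180 mm deep (its x), 290 mm wide (its y), 90 mm high without the lid. Origin: centre of its underside; z up; its front (drawer side) faces its own -x, roughly towards the robot. A lidded till fills the middle of its width and a drawer stands on each side of it. The front face lies at x = -90 mm, the back at x = +90 mm; the fixed flat top over each drawer is 90 mm high.
- drawer_left (a joint): How far the drawer at the chest's +y side stands out, in m: 0 = fully home and flush, grows as it comes out to the chest's -x (at most 0.12). About 1.5 N of sliding friction, no spring; it stays where it is left.
- drawer_right (a joint): The same for the drawer at the chest's -y side.
- drawer_left_face (a point): Centre of the flat front face of the left drawer, moving with it. The face is 67 mm wide, 70 mm high (from 10 to 80 mm above the bench), upright, with no handle (only a dark shallow strip). At home it lies at chest (-90, +100, 45) mm.
- drawer_right_face (a point): The same for the right drawer; at home it lies at chest (-90, -100, 45) mm.
- lid (a joint): Angle of the till's lid in rad: 0 = shut and level, grows as it opens upward (pi/2 = upright). The hinge is stiff (about 0.3 N m of friction): the lid stays where it is left and must be pushed all the way down to its stop.
- lid_hinge (a point): Middle of the lid's hinge line, fixed at chest (+85, 0, 90) mm, along the chest's y, at the underside of the lid at its back edge.
- lid_edge (a point): Middle of the lid's free edge on its outer (upper) surface, moving with the lid. The lid is a flat board 180 mm from hinge line to free edge, 128 mm wide, 10 mm thick, 0.2 kg, no handle; raised, its outer face looks to the chest's +x (away from the drawers). Shut, this point lies at chest (-95, 0, 100) mm.
- rasp: Bystander: short rasp, 165 mm long, 24 mm high, with a round wooden handle, lying in front of the chest between the drawers. Origin near the middle of its underside; its x runs along it.
- drawknife: Bystander: drawknife lying flat beside the chest, 200 mm across (its y), 120 mm deep, 26 mm high: steel blade and two wooden handles. Origin under the blade.
- mug: Bystander: ceramic mug 74 mm across, 85 mm high, with a handle, standing on the other side of the chest. Origin: centre of its underside.

How it is judged:
By the outcome, as a careful person would: the job done as asked, in the order asked, and still so for the second after the job is handed in, with the robot touching nothing.
It also fails if it takes over 61 s, if anything falls off the work surface, if the arm or the gripper's body presses on something with over 40 N, if the wrist force passes 120 N, or if a joint passes its speed limit or range.

## Working session

There is one attempt and no reset: what is moved stays moved. The work goes in short steps, Python scripts to look and compute and a tool call to move; the robot and the scene stay as the last step left them, time stands still between calls to the robot, and variables do not carry over. Pictures are saved under pics/ and viewed, and the job is handed in when it is done.

Besides the shell and the picture viewer there is one more tool, called after "Call:" by a JSON object that holds its "fn" and its "kwargs". send_rows: Moves the arm, as the interface text tells. Its arguments: {"type":"object","properties":{"steps":{"type":"array"},"grip_force":{"type":"number"}},"required":["steps"]}

```bash
mkdir -p pics; cat > h.py <<'E'
import numpy as np, cv2, pickle
from cell import env
def snap(name,tag):
    c=env.read_camera(name); cv2.imwrite(f'pics/{tag}.png',c['pixels'][:,:,::-1]); pickle.dump(c,open(f'pics/{tag}.pkl','wb')); return c
def ray(c,u,v):
    # assume no distortion unless key present
    d=np.array([(u-c['cx'])/c['fx'],-(v-c['cy'])/c['fy'],-1.0]); R=np.array(c['rotation'])
    return np.array(c['position']),R@d
def onz(c,u,v,z):
    p,d=ray(c,u,v); return p+d*(z-p[2])/d[2]
def proj(c,P):
    q=np.array(c['rotation']).T@(np.array(P)-np.array(c['position'])); return c['cx']-c['fx']*q[0]/q[2], c['cy']+c['fy']*q[1]/q[2]
def tri(c1,p1,c2,p2):
    a,d=ray(c1,*p1);b,e=ray(c2,*p2); s=np.linalg.lstsq(np.stack([d,-e],1),b-a,rcond=None)[0]
    A=a+s[0]*d;B=b+s[1]*e; return (A+B)/2,np.linalg.norm(A-B)
E
python3 - <<'E'
from h import *
for n in ['scene','top','wrist']:
    c=snap(n,n+'0'); print(n,{k:v for k,v in c.items() if k!='pixels'})
o=env.get_obs();print(o, env.tcp_to_grasp)
E
```

```text
scene {'fx': 493.3856745392244, 'fy': 493.3856745392244, 'cx': 253.34699148265003, 'cy': 185.32438849566984, 'position': array([1.19184833, 0.55656601, 1.05095348]), 'rotation': array([ 39.58327311,  -0.74936859, 132.34362934])}
top {'fx': 369.1167174168323, 'fy': 369.1167174168323, 'cx': 255.83817575963172, 'cy': 201.19329501548998, 'position': array([0.50819579, 0.04968293, 1.1164151 ]), 'rotation': array([  4.06312029,   0.14730711, -91.5544449 ])}
wrist {'fx': 301.9519008041913, 'fy': 301.9519008041913, 'cx': 258.57611329499036, 'cy': 191.0824207820068, 'position': array([0.09165033, 0.64598507, 0.38350849]), 'rotation': array([-1.39383063e+01,  7.33262050e-02,  7.61933927e+01])}
{'time_s': 0.15, 'qpos': array([-75.39610832,  18.42968826,  -4.01308957,  83.15854082,
         1.29591697,  78.54094194,  -3.26156666]), 'joint_velocities': array([ 0.13580294, -0.09045984,  0.05723   , -0.19236058,  0.0100337 ,
        0.04573609,  0.01859047]), 'effort': array([-2.58704331e-04, -4.91801190e+01, -4.04606005e-01, -3.12879252e+01,
       -6.39098743e-02,  4.05920309e-02,  1.13061601e-04]), 'tool_pos': array([0.15498135, 0.63082551, 0.22171075]), 'tool_rot': array([1.79993281e+02, 8.39141931e-02, 7.62017891e+01]), 'force': array([ 0.45158368, -0.25454561,  0.33985   ]), 'wrist_torque': array([ 0.02022668,  0.01066329, -0.01903894]), 'grip_width': 0.08738082276974432} 0.0187
```

```bash
cat >> h.py <<'E'
from scipy.spatial.transform import Rotation as Ro
def Rc(c): return Ro.from_euler('xyz',c['rotation'],degrees=True).as_matrix()
def ray(c,u,v):
    d=np.array([(u-c['cx'])/c['fx'],-(v-c['cy'])/c['fy'],-1.0])
    return np.array(c['position']),Rc(c)@d
def proj(c,P):
    q=Rc(c).T@(np.array(P)-np.array(c['position'])); return c['cx']-c['fx']*q[0]/q[2], c['cy']+c['fy']*q[1]/q[2]
def load(t): return pickle.load(open(f'pics/{t}.pkl','rb'))
E
python3 -c "
import cv2
for n in ['scene','top']:
    cv2.imwrite(f'pics/{n}0b.png',cv2.resize(cv2.imread(f'pics/{n}0.png'),(800,600),interpolation=cv2.INTER_CUBIC))"
```

```text
(no output)
```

View pics/scene0b.png

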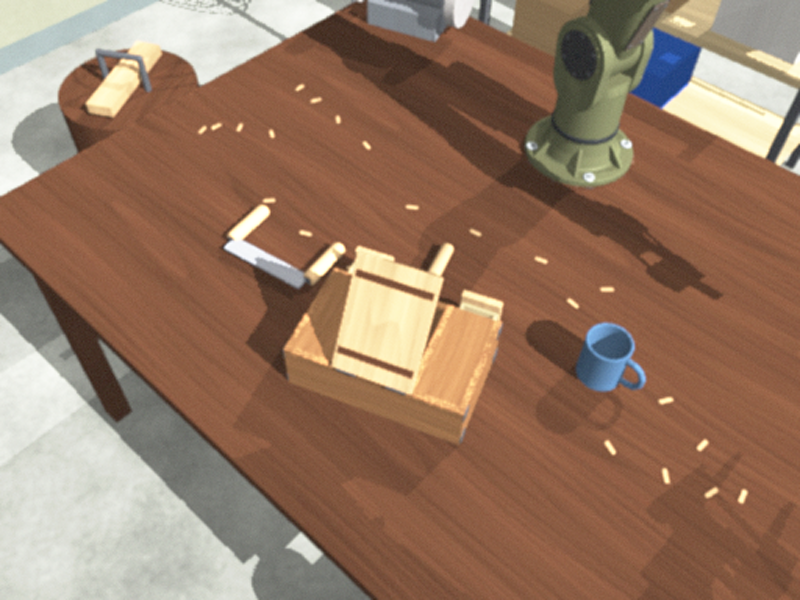

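View pics/top0b.png

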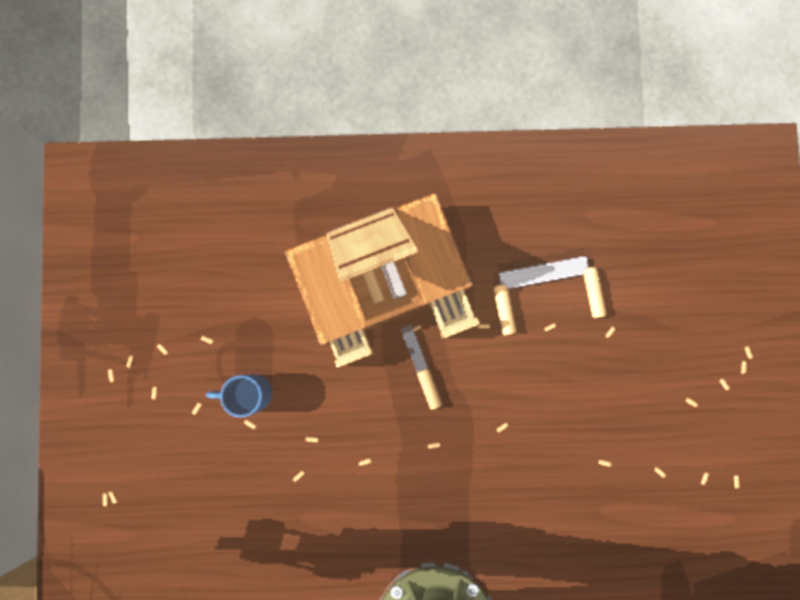

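View pics/wrist0.png

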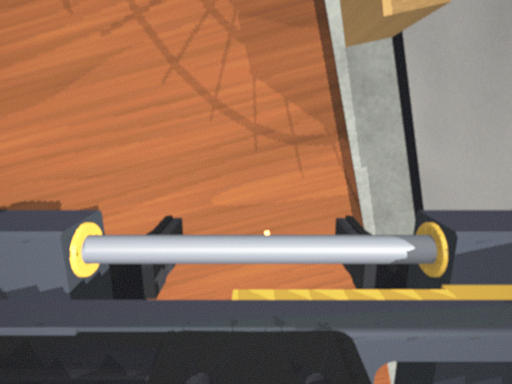

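```bash
python3 - <<'E'
import cv2
a=cv2.imread('pics/top0.png')[110:280,170:400]; cv2.imwrite('pics/tz.png',cv2.resize(a,None,fx=3.4,fy=3.4,interpolation=cv2.INTER_CUBIC))
a=cv2.imread('pics/scene0.png')[140:300,130:420]; cv2.imwrite('pics/sz.png',cv2.resize(a,None,fx=2.7,fy=2.7,interpolation=cv2.INTER_CUBIC))
E
```

```text
(no output)
```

View pics/tz.png

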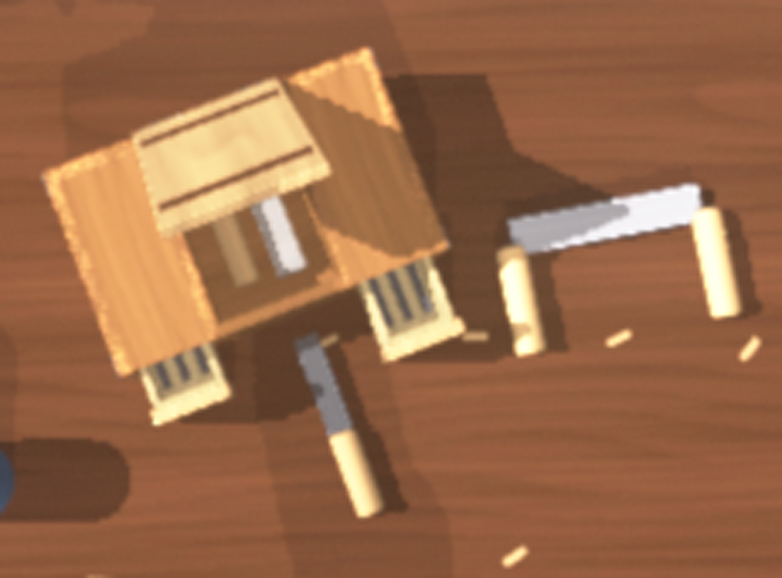

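View pics/sz.png

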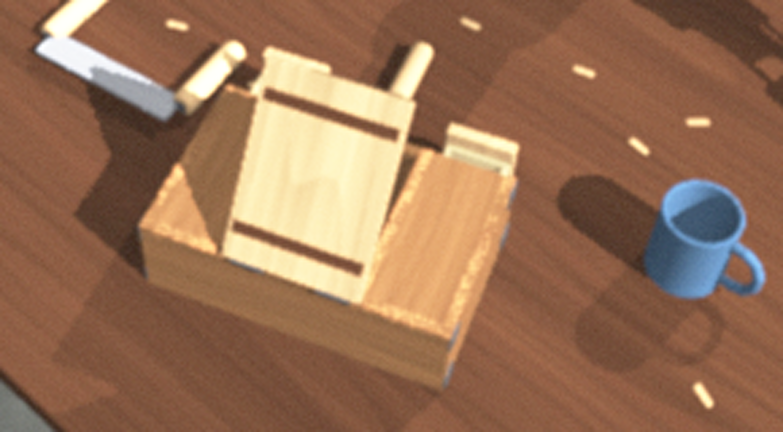

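```bash
cat > m.py <<'E'
from h import *
t=load('top0');s=load('scene0')
T=lambda u,v:(170+u/3.4,110+v/3.4)
S=lambda u,v:(130+u/2.7,140+v/2.7)
P={k:onz(t,*T(*p),0.09) for k,p in dict(BL=(44,176),BR=(370,48),FR=(446,245),FL=(120,374)).items()}
for k in P:print(k,P[k].round(4))
n=lambda a,b:np.linalg.norm(P[a]-P[b])
print('sides',n('BL','BR'),n('FL','FR'),n('BL','FL'),n('BR','FR'))
c=sum(P.values())/4
yv=(P['BL']-P['BR']+P['FL']-P['FR']);yv/=np.linalg.norm(yv);yaw=np.arctan2(-yv[0],yv[1]);print('centre',c,'yaw',np.degrees(yaw))
xv=np.array([np.cos(yaw),np.sin(yaw),0])
yv=np.array([-np.sin(yaw),np.cos(yaw),0])
L=lambda p:np.round([(p-c)@xv,(p-c)@yv,p[2]],4)
for k,p in dict(dl1=(155,424),dl2=(231,396),dr1=(385,361),dr2=(463,330)).items(): print(k,L(onz(t,*T(*p),.08)))
for k,p,q in [('BL',(44,176),(447,337)),('BR',(370,48),(140,228)),('lidR',(328,178),(265,55)),('lidL',(160,230),(413,100)),('drR',(385+0,361),(330,70)),('dl',(155,424),(517,143)),('dl2',(231,396),(450,125))]:
    x,r=tri(t,T(*p),s,S(*q));print(k,x.round(4),L(x),'gap',round(r,4))
for k,p in dict(r1=(305,340),r2=(370,515),).items(): print('rasp',onz(t,*T(*p),.02).round(3))
for k,p in dict(d1=(510,225),d2=(700,190),d3=(525,352),d4=(730,316)).items(): print('dk',L(onz(t,*T(*p),.02)),onz(t,*T(*p),.02).round(3))
print('mug',L(onz(t,242/800*512,395*.64,.08)))
E
python3 m.py
```

```text
BL [0.6978 0.2521 0.09  ]
BR [ 0.7979 -0.0206  0.09  ]
FR [ 0.6313 -0.0779  0.09  ]
FL [0.5326 0.1922 0.09  ]
sides 0.2905201116843348 0.2875170342038686 0.17573273036388756 0.1761618865068185
centre [0.6649129  0.08645242 0.09      ] yaw 20.118261902745935
dl1 [-0.1361  0.134   0.08  ]
dl2 [-0.1379  0.0675  0.08  ]
dr1 [-0.158  -0.0612  0.08  ]
dr2 [-0.158  -0.1307  0.08  ]
BL [0.699  0.2531 0.0842] [0.0893 0.1448 0.0842] gap 0.0004
BR [ 0.7984 -0.0191  0.0824] [ 0.089  -0.145   0.0824] gap 0.0051
lidR [0.6666 0.0196 0.2307] [-0.0214 -0.0633  0.2307] gap 0.0058
lidL [0.6287 0.1426 0.2395] [-0.0147  0.0652  0.2395] gap 0.0028
drR [ 0.5379 -0.026   0.0727] [-0.1579 -0.0619  0.0727] gap 0.0002
dl [0.4903 0.1665 0.0781] [-0.1364  0.1352  0.0781] gap 0.0021
dl2 [0.5117 0.1036 0.0716] [-0.138   0.0688  0.0716] gap 0.002
rasp [0.56 0.04 0.02]
rasp [ 0.406 -0.012  0.02 ]
dk [-0.0876 -0.2128  0.02  ] [ 0.656 -0.143  0.02 ]
dk [-0.1207 -0.3801  0.02  ] [ 0.682 -0.312  0.02 ]
dk [-0.1957 -0.1824  0.02  ] [ 0.544 -0.152  0.02 ]
dk [-0.2328 -0.361   0.02  ] [ 0.57  -0.333  0.02 ]
mug [-0.1205  0.3096  0.08  ]
```

Call:
{"fn": "send_rows", "kwargs": {"steps": [[[-0.028,0.028,0],[0,0,-0.118],0],[[-0.056,0.056,0],[0,0,-0.236],0],[[-0.084,0.084,0],[0,0,-0.354],0],[[-0.112,0.112,0],[0,0,-0.472],0],[[-0.14,0.14,0],[0,0,-0.59],0]], "grip_force": 20}}

```text
time_s: 0.57
tool_pos: [0.2582, 0.46, 0.2222]
tool_rot: [-180.0, 0.0, 110.4]
force: [0.9, -0.9, 0.3]
grip_width: 0.0618
```

```bash
cat > g.py <<'E'
import sys
from h import *
C=np.array([0.6649,0.0865,0]);YAW=np.radians(20.1)
R0=Ro.from_euler('z',YAW).as_matrix()
def W(l): return C+R0@np.array(l)
def show(target=None,rpy=(180,0,110.1)):
    o=env.get_obs(); p=o['tool_pos'];R=Ro.from_euler('xyz',o['tool_rot'],degrees=True)
    print('t',round(o['time_s'],2),'p',p.round(4),'rpy',o['tool_rot'].round(1),'local',(R0.T@(p-C)).round(4),'F',o['force'].round(2),'Floc',(R0.T@o['force']).round(1),'w',round(o['grip_width'],4),'q',o['qpos'].round(0))
    if target is not None:
        print('shift',(R.inv().apply(W(target)-p)).round(4),'turn',(R.inv()*Ro.from_euler('xyz',rpy,degrees=True)).as_rotvec().round(4))
if __name__=='__main__':
    a=[float(x) for x in sys.argv[1:]]
    show(a[:3] if a else None, a[3:6] if len(a)>3 else (180,0,110.1))
E
python3 g.py -0.18 0.1 0.2
```

```text
t 0.57 p [0.2582 0.46   0.2222] rpy [-180.     0.   110.4] local [-0.2535  0.4905  0.2222] F [ 0.85 -0.92  0.3 ] Floc [ 0.5 -1.2  0.3] w 0.0618 q [-62.   4.  -2. 100.   0.  76.  47.]
shift [-0.3908  0.0718  0.0223] turn [-0.0002  0.0003  0.0045]
```

Call:
{"fn": "send_rows", "kwargs": {"steps": [[[-0.04,0.007,0.0],[0,0,0],0],[[-0.08,0.014,0.0],[0,0,0],0],[[-0.12,0.021,0],[0,0,0],0],[[-0.16,0.028,0],[0,0,0],0],[[-0.2,0.035,0],[0,0,0.004],0]]}}

```text
time_s: 0.98
tool_pos: [0.3594, 0.2839, 0.2225]
tool_rot: [180.0, -0.0, 109.8]
force: [0.8, -0.1, 0.1]
grip_width: 0.028
```

Call:
{"fn": "send_rows", "kwargs": {"steps": [[[-0.038,0.007,0.0],[0,0,0],0],[[-0.076,0.014,0.0],[0,0,0],0],[[-0.114,0.021,0.01],[0,0,0],0],[[-0.152,0.028,0.02],[0,0,0],0],[[-0.19,0.035,0.03],[0,0,0],0]]}}

```text
time_s: 1.4
tool_pos: [0.4567, 0.1172, 0.1924]
tool_rot: [179.9, -0.0, 109.8]
force: [-0.0, 1.0, -0.6]
grip_width: 0.0015
```

```bash
python3 g.py -0.175 0.1 0.035
```

```text
t 1.4 p [0.4567 0.1172 0.1924] rpy [179.9  -0.  109.8] local [-0.1849  0.1004  0.1924] F [-0.01  1.04 -0.59] Floc [ 0.3  1.  -0.6] w 0.0015 q [-41.  -3.  22. 111.   1.  72.  91.]
shift [-0.0004  0.0098  0.1574] turn [ 0.001  -0.0005 -0.0055]
```

Call:
{"fn": "send_rows", "kwargs": {"steps": [[[0,0,0.035],[0,0,-0.005],0],[[0,0,0.07],[0,0,-0.005],0],[[0,0,0.105],[0,0,-0.005],0],[[0,0.002,0.135],[0,0,-0.005],0],[[0,0.005,0.153],[0,0,-0.005],0]]}}

```text
time_s: 1.82
tool_pos: [0.4584, 0.1197, 0.0362]
tool_rot: [-179.7, 0.0, 110.0]
force: [-0.1, 0.1, -0.3]
grip_width: 0.0004
```

```bash
python3 g.py -0.1 0.1 0.038; python3 - <<'E'
from h import *
snap('top','top1');snap('wrist','wr1')
a=cv2.imread('pics/top1.png')[110:280,170:400]; cv2.imwrite('pics/tz1.png',cv2.resize(a,None,fx=3.4,fy=3.4,interpolation=cv2.INTER_CUBIC))
E
```

```text
t 1.82 p [0.4584 0.1197 0.0362] rpy [-179.7    0.   110. ] local [-0.1826  0.1021  0.0362] F [-0.07  0.1  -0.33] Floc [-0.   0.1 -0.3] w 0.0004 q [-40.   8.  23. 120.  -4.  53.  96.]
shift [-0.002   0.0826 -0.0022] turn [-0.0048  0.0002 -0.001 ]
```

View pics/tz1.png

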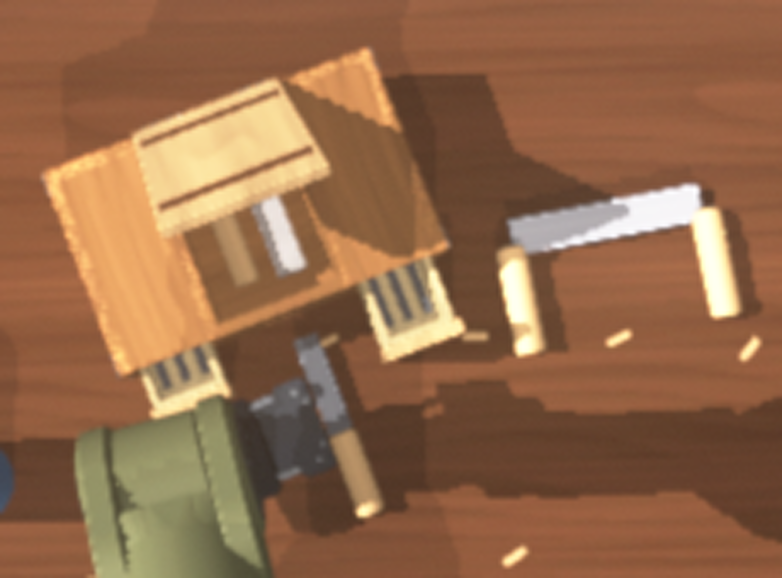

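View pics/wr1.png

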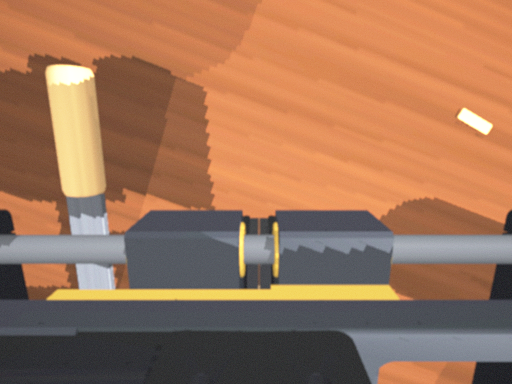

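Call:
{"fn": "send_rows", "kwargs": {"steps": [[[0,0.01,0],[0,0,0],0],[[-0.001,0.02,0],[0,0,0],0],[[-0.002,0.028,0],[0,0,0],0],[[-0.002,0.035,0],[0,0,0],0],[[-0.002,0.041,0],[0,0,0],0]]}}

```text
time_s: 2.33
tool_pos: [0.5015, 0.1333, 0.0406]
tool_rot: [179.9, -0.0, 110.1]
force: [-2.6, -1.0, 1.1]
grip_width: 0.0003
```

Call:
{"fn": "send_rows", "kwargs": {"steps": [[[0,0.006,0],[0,0,0],0],[[0,0.012,0],[0,0,0],0],[[0,0.018,0],[0,0,0],0],[[0,0.023,0],[0,0,0],0],[[0,0.028,0],[0,0,0],0]]}}

```text
time_s: 2.75
tool_pos: [0.5268, 0.1426, 0.0395]
tool_rot: [-180.0, 0.0, 110.1]
force: [-1.0, -0.9, 0.5]
grip_width: 0.0006
```

```bash
python3 g.py -0.1 0.1 0.038
```

```text
t 2.75 p [0.5268 0.1426 0.0395] rpy [-180.     0.   110.1] local [-0.1104  0.1001  0.0395] F [-0.97 -0.9   0.5 ] Floc [-1.2 -0.5  0.5] w 0.0006 q [-38.  16.  23. 110.  -7.  55.  98.]
shift [-0.0001  0.0104  0.0015] turn [-0.0001  0.     -0.0007]
```

Call:
{"fn": "send_rows", "kwargs": {"steps": [[[0,0.002,0],[0,0,0],0],[[0,0.004,0],[0,0,0],0],[[0,0.006,0],[0,0,0],0],[[0,0.008,0],[0,0,0],0],[[0,0.009,0],[0,0,0],0]]}}

```text
time_s: 3.17
tool_pos: [0.5349, 0.1456, 0.0395]
tool_rot: [-180.0, -0.0, 110.1]
force: [-1.5, -1.4, 1.2]
grip_width: 0.0006
```

Call:
{"fn": "send_rows", "kwargs": {"steps": [[[0,0.001,0],[0,0,0],0],[[0,0.002,0],[0,0,0],0],[[0,0.002,0],[0,0,0],0],[[0,0.003,0],[0,0,0],0],[[0,0.003,0],[0,0,0],0]]}}

```text
time_s: 3.58
tool_pos: [0.5361, 0.1461, 0.0394]
tool_rot: [-179.8, -0.0, 110.1]
force: [-6.7, -2.4, 4.8]
grip_width: 0.0005
```

```bash
python3 g.py -0.1 0.1 0.038
```

```text
t 3.58 p [0.5361 0.1461 0.0394] rpy [-179.8   -0.   110.1] local [-0.1005  0.1002  0.0394] F [-6.74 -2.38  4.82] Floc [-7.1  0.1  4.8] w 0.0005 q [-38.  17.  23. 109.  -8.  56.  99.]
shift [-0.0002  0.0005  0.0014] turn [-0.0036 -0.0005 -0.0008]
```

Call:
{"fn": "send_rows", "kwargs": {"steps": [[[0,0.0005,0],[0,0,0],0],[[0,0.001,0],[0,0,0],0],[[0,0.001,0],[0,0,0],0],[[0,0.001,0],[0,0,0],0],[[0,0.001,0],[0,0,0],0]]}}

```text
time_s: 4.0
tool_pos: [0.536, 0.1461, 0.0394]
tool_rot: [-179.7, -0.0, 110.0]
force: [-10.0, -3.7, 7.9]
grip_width: 0.0007
```

```bash
python3 g.py -0.1 0.1 0.038
```

```text
t 4.0 p [0.536  0.1461 0.0394] rpy [-179.7   -0.   110. ] local [-0.1006  0.1002  0.0394] F [-10.01  -3.69   7.88] Floc [-10.7  -0.    7.9] w 0.0007 q [-38.  17.  23. 109.  -8.  56.  99.]
shift [-0.0002  0.0006  0.0014] turn [-0.0055 -0.0008 -0.0009]
```

Call:
{"fn": "send_rows", "kwargs": {"steps": [[[0,-0.015,0],[0,0,0],0],[[0,-0.04,0],[0,0,0],0],[[0,-0.075,0],[0,0,0],0],[[0,-0.1,-0.02],[0,0,0],0],[[0,-0.11,-0.055],[0,0,0],0]]}}

```text
time_s: 4.42
tool_pos: [0.4293, 0.1071, 0.0913]
tool_rot: [-179.5, 0.0, 110.1]
force: [-0.1, -0.2, 0.7]
grip_width: 0.0008
```

```bash
python3 g.py -0.205 -0.1 0.1
```

```text
t 4.42 p [0.4293 0.1071 0.0913] rpy [-179.5    0.   110.1] local [-0.2141  0.1003  0.0913] F [-0.08 -0.18  0.74] Floc [-0.1 -0.1  0.7] w 0.0008 q [-41.  -1.  23. 121.   0.  60.  92.]
shift [-0.2003  0.0092 -0.0088] turn [-0.0093  0.0001 -0.0009]
```

Call:
{"fn": "send_rows", "kwargs": {"steps": [[[-0.04,0.003,-0.009],[0,0,0],0],[[-0.08,0.006,-0.009],[0,0,0],0],[[-0.12,0.009,-0.009],[0,0,0],0],[[-0.16,0.009,-0.009],[0,0,0],0],[[-0.2,0.009,-0.009],[-0.005,0,0],0]]}}

```text
time_s: 4.83
tool_pos: [0.5143, -0.0769, 0.1045]
tool_rot: [179.5, 0.1, 110.1]
force: [1.1, -0.1, 0.1]
grip_width: 0.0007
```

Call:
{"fn": "send_rows", "kwargs": {"steps": [[[0,0,0.02],[0,0,0],0],[[0,0,0.04],[0,0,0],0],[[0,0,0.06],[0,0,0],0],[[0,0.005,0.06],[0,0,0],0],[[0,0.01,0.06],[0,0,0],0]]}}

```text
time_s: 5.25
tool_pos: [0.5221, -0.0719, 0.0433]
tool_rot: [179.8, -0.0, 110.0]
force: [0.6, -0.2, 0.5]
grip_width: 0.0006
```

```bash
python3 g.py -0.168 -0.1 0.038;python3 - <<'E'
from h import *
snap('top','top2')
a=cv2.imread('pics/top2.png')[110:280,170:400]; cv2.imwrite('pics/tz2.png',cv2.resize(a,None,fx=3.4,fy=3.4,interpolation=cv2.INTER_CUBIC))
E
```

```text
t 5.25 p [ 0.5221 -0.0719  0.0433] rpy [179.8  -0.  110. ] local [-0.1885 -0.0997  0.0433] F [ 0.56 -0.18  0.47] Floc [ 0.5 -0.4  0.5] w 0.0006 q [-26.  14.  34. 113. -10.  55. 124.]
shift [-0.0003  0.0205  0.0054] turn [ 0.0043 -0.     -0.0009]
```

View pics/tz2.png

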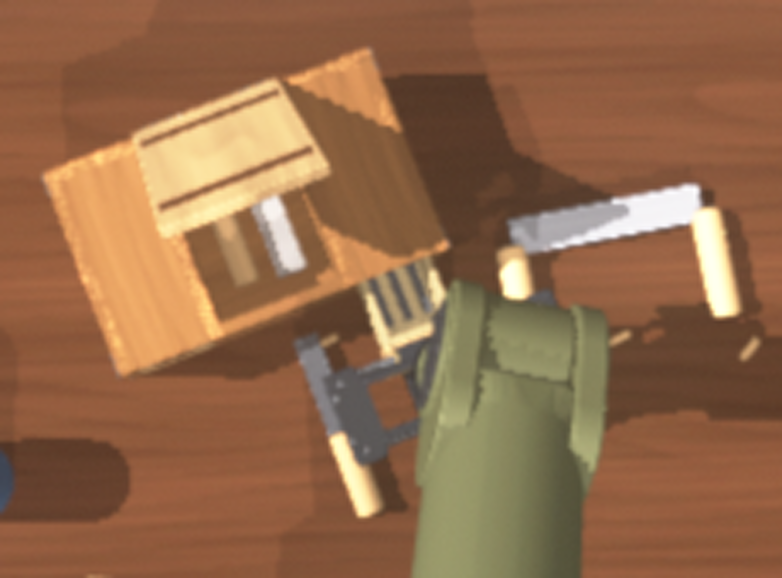

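Call:
{"fn": "send_rows", "kwargs": {"steps": [[[0,0.008,0.002],[0,0,0],0],[[0,0.016,0.004],[0,0,0],0],[[0,0.023,0.004],[0,0,0],0],[[0,0.03,0.004],[0,0,0],0],[[0,0.036,0.004],[0,0,0],0]]}}

```text
time_s: 5.72
tool_pos: [0.5567, -0.0593, 0.0401]
tool_rot: [179.7, 0.0, 110.1]
force: [-1.8, -0.5, 1.6]
grip_width: 0.0003
```

Call:
{"fn": "send_rows", "kwargs": {"steps": [[[0,0.007,0],[0,0,0],0],[[0,0.014,0],[0,0,0],0],[[0,0.021,0],[0,0,0],0],[[0,0.028,0],[0,0,0],0],[[0,0.034,0],[0,0,0],0]]}}

```text
time_s: 6.13
tool_pos: [0.5885, -0.0478, 0.0399]
tool_rot: [179.7, 0.0, 110.1]
force: [-1.6, -1.6, 1.0]
grip_width: 0.0004
```

```bash
python3 g.py -0.1 -0.1 0.038
```

```text
t 6.13 p [ 0.5885 -0.0478  0.0399] rpy [179.7   0.  110.1] local [-0.1179 -0.0999  0.0399] F [-1.61 -1.56  1.03] Floc [-2.  -0.9  1. ] w 0.0004 q [-25.  22.  32. 104. -14.  57. 123.]
shift [-0.0001  0.0179  0.002 ] turn [ 0.0051  0.0002 -0.0005]
```

Call:
{"fn": "send_rows", "kwargs": {"steps": [[[0,0.004,0],[0,0,0],0],[[0,0.007,0],[0,0,0],0],[[0,0.01,0],[0,0,0],0],[[0,0.012,0],[0,0,0],0],[[0,0.014,0],[0,0,0],0]]}}

```text
time_s: 6.55
tool_pos: [0.6009, -0.0432, 0.0399]
tool_rot: [179.7, -0.0, 110.1]
force: [-1.9, -1.8, -0.2]
grip_width: 0.0006
```

Call:
{"fn": "send_rows", "kwargs": {"steps": [[[0,0.0015,0],[0,0,0],0],[[0,0.003,0],[0,0,0],0],[[0,0.004,0],[0,0,0],0],[[0,0.005,0],[0,0,0],0],[[0,0.0055,0],[0,0,0],0]]}}

```text
time_s: 6.97
tool_pos: [0.6044, -0.0419, 0.0399]
tool_rot: [179.9, -0.1, 110.0]
force: [-6.9, -1.5, 4.9]
grip_width: 0.0005
```

```bash
python3 g.py -0.1 -0.1 0.038
```

```text
t 6.97 p [ 0.6044 -0.0419  0.0399] rpy [ 1.799e+02 -1.000e-01  1.100e+02] local [-0.1009 -0.0998  0.0399] F [-6.91 -1.48  4.94] Floc [-7.   1.   4.9] w 0.0005 q [-25.  24.  32. 102. -15.  58. 123.]
shift [-0.0002  0.0009  0.0019] turn [ 0.0015 -0.0011 -0.0011]
```

Call:
{"fn": "send_rows", "kwargs": {"steps": [[[0,0.0005,0],[0,0,0],0],[[0,0.001,0],[0,0,0],0],[[0,0.001,0],[0,0,0],0],[[0,0.001,0],[0,0,0],0],[[0,0.001,0],[0,0,0],0]]}}

```text
time_s: 7.38
tool_pos: [0.6044, -0.0419, 0.0399]
tool_rot: [-180.0, -0.1, 110.0]
force: [-8.4, -2.1, 5.1]
grip_width: 0.0007
```

Call:
{"fn": "send_rows", "kwargs": {"steps": [[[0,-0.015,0],[0,0,0],0],[[0,-0.04,0],[0,0,0],0],[[0,-0.075,0],[0,0,0],0],[[0,-0.085,-0.03],[0,0,0],0],[[0,-0.085,-0.07],[0,0,0],0]]}}

```text
time_s: 7.8
tool_pos: [0.5208, -0.071, 0.1066]
tool_rot: [-179.8, -0.2, 109.9]
force: [1.2, 0.7, 0.4]
grip_width: 0.0006
```

```bash
python3 g.py -0.1 -0.1 0.038
```

```text
t 7.8 p [ 0.5208 -0.071   0.1066] rpy [-179.8   -0.2  109.9] local [-0.1894 -0.0984  0.1066] F [1.16 0.67 0.45] Floc [1.3 0.2 0.4] w 0.0006 q [-27.  10.  36. 110.  -6.  63. 120.]
shift [-0.0016  0.0897  0.0682] turn [-0.0036 -0.004  -0.0034]
```

Call:
{"fn": "send_rows", "kwargs": {"steps": [[[0,0,-0.04],[0,0,0],0],[[0,0,-0.08],[0,0,0],0],[[0.01,0,-0.12],[0,0,0],0],[[0.03,0,-0.16],[0,0,0],0],[[0.05,0,-0.195],[0,0,0],0]]}}

```text
time_s: 8.22
tool_pos: [0.5094, -0.0245, 0.3062]
tool_rot: [179.5, -0.0, 109.9]
force: [0.3, 1.0, -0.8]
grip_width: 0.0007
```

```bash
python3 g.py 0.03 0 0.3;python3 - <<'E'
from h import *
snap('top','top3');snap('scene','sc3')
a=cv2.imread('pics/top3.png')[110:280,170:400]; cv2.imwrite('pics/tz3.png',cv2.resize(a,None,fx=3.4,fy=3.4,interpolation=cv2.INTER_CUBIC))
a=cv2.imread('pics/sc3.png')[100:300,130:420]; cv2.imwrite('pics/sz3.png',cv2.resize(a,None,fx=2.7,fy=2.7,interpolation=cv2.INTER_CUBIC))
E
```

```text
t 8.22 p [ 0.5094 -0.0245  0.3062] rpy [179.5  -0.  109.9] local [-0.1842 -0.0508  0.3062] F [ 0.34  0.97 -0.76] Floc [ 0.7  0.8 -0.8] w 0.0007 q [-33.  -2.  32.  96.   1.  85. 109.]
shift [0.0514 0.214  0.0081] turn [ 0.009  -0.0001 -0.0029]
```

View pics/tz3.png

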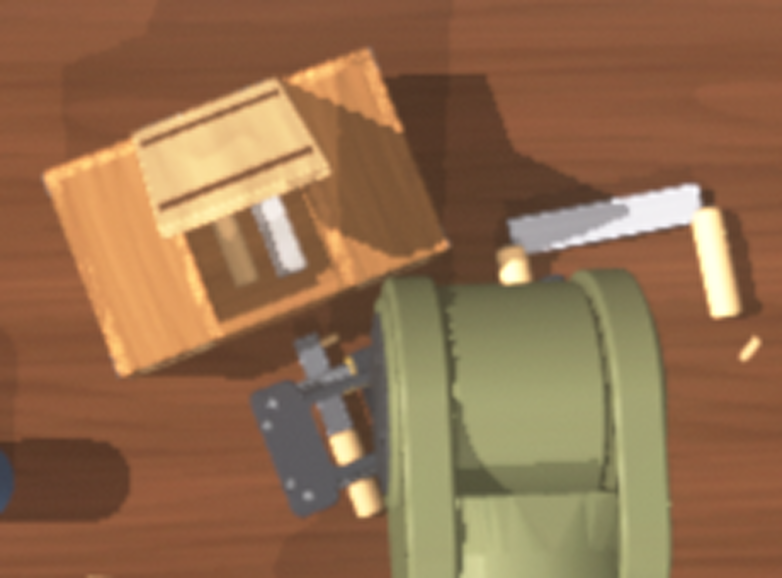

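View pics/sz3.png

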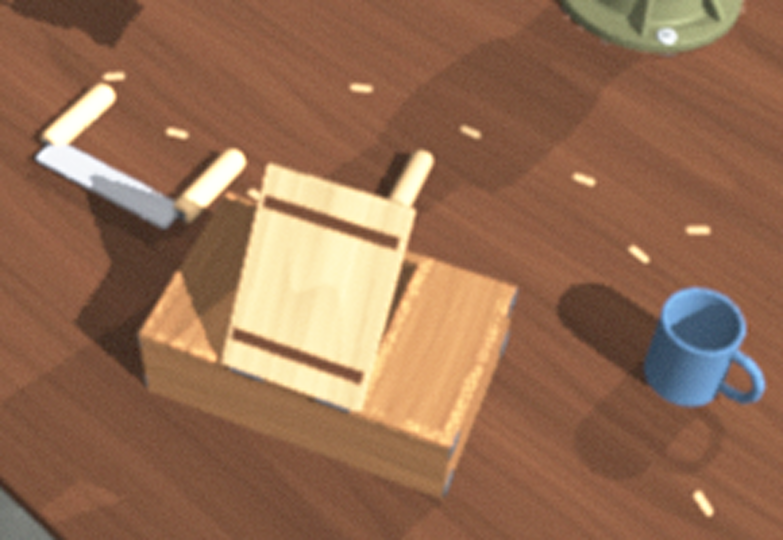

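Call:
{"fn": "send_rows", "kwargs": {"steps": [[[0.01,0.025,0],[0,0,0],0],[[0.02,0.055,0],[0,0,0],0],[[0.03,0.085,0],[0,0,0],0],[[0.04,0.115,0],[0,0,0],0],[[0.05,0.14,0],[0.005,0,0],0]]}}

```text
time_s: 8.73
tool_pos: [0.6251, 0.0725, 0.3033]
tool_rot: [179.9, -0.0, 110.1]
force: [0.8, -0.1, 0.9]
grip_width: 0.0008
```

Call:
{"fn": "send_rows", "kwargs": {"steps": [[[0,0.03,0],[0,0,0],0],[[0,0.06,0],[0,0,0],0],[[0,0.075,0],[0,0,0],0],[[0,0.075,0.01],[0,0,0],0],[[0,0.075,0.02],[0,0,0],0]]}}

```text
time_s: 9.15
tool_pos: [0.6943, 0.0963, 0.2823]
tool_rot: [-180.0, 0.0, 110.1]
force: [0.4, -0.4, -0.0]
grip_width: 0.0004
```

```bash
python3 g.py 0.012 0 0.235;python3 - <<'E'
from h import *
snap('top','top4');snap('scene','sc4')
a=cv2.imread('pics/sc4.png')[30:300,130:420]; cv2.imwrite('pics/sz4.png',cv2.resize(a,None,fx=2.2,fy=2.2,interpolation=cv2.INTER_CUBIC))
E
```

```text
t 9.15 p [0.6943 0.0963 0.2823] rpy [-180.     0.   110.1] local [ 0.031  -0.0009  0.2823] F [ 0.36 -0.42 -0.02] Floc [ 0.2 -0.5 -0. ] w 0.0004 q [-31.  26.  31.  70. -13.  87. 108.]
shift [ 0.0009 -0.019   0.0473] turn [-0.0004  0.0006 -0.0004]
```

View pics/sz4.png

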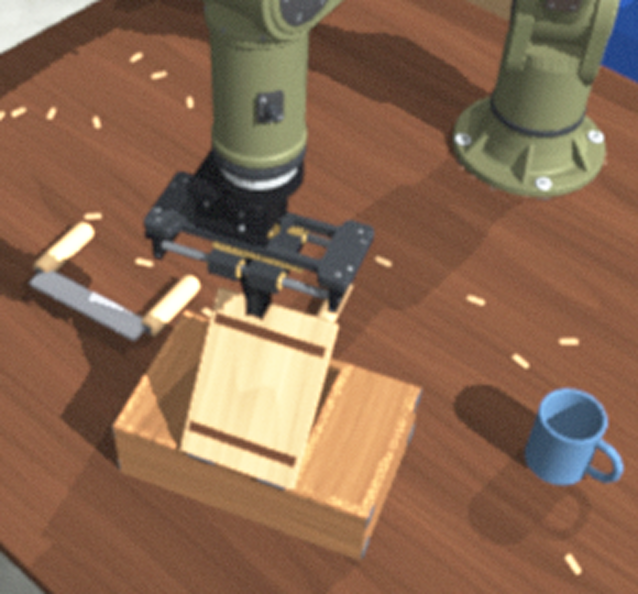

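Call:
{"fn": "send_rows", "kwargs": {"steps": [[[0,-0.01,0],[0,0,0],0],[[0,-0.02,0.01],[0,0,0],0],[[0,-0.021,0.02],[0,0,0],0],[[0,-0.021,0.03],[0,0,0],0],[[0,-0.021,0.038],[0,0,0],0]]}}

```text
time_s: 9.67
tool_pos: [0.6736, 0.0892, 0.2449]
tool_rot: [180.0, -0.1, 110.1]
force: [0.1, 0.5, 0.2]
grip_width: 0.0006
```

Call:
{"fn": "send_rows", "kwargs": {"steps": [[[0,0,0.003],[0,0,0],0],[[0,0,0.006],[0,0,0],0],[[0,0,0.009],[0,0,0],0],[[0,0,0.012],[0,0,0],0],[[0,0,0.015],[0,0,0],0]]}}

```text
time_s: 10.08
tool_pos: [0.6745, 0.0891, 0.2308]
tool_rot: [180.0, 0.0, 110.1]
force: [-0.8, -0.8, -0.2]
grip_width: 0.0005
```

```bash
python3 g.py 0.012 0 0.235
```

```text
t 10.08 p [0.6745 0.0891 0.2308] rpy [180.    0.  110.1] local [ 0.0099 -0.0008  0.2308] F [-0.76 -0.78 -0.22] Floc [-1.  -0.5 -0.2] w 0.0005 q [-32.  24.  31.  79. -12.  81. 108.]
shift [ 0.0008  0.0021 -0.0042] turn [ 0.0005  0.0002 -0.0006]
```

Call:
{"fn": "send_rows", "kwargs": {"steps": [[[0,-0.003,0.003],[0,0,0],0],[[0,-0.007,0.006],[0,0,0],0],[[0,-0.011,0.009],[0,0,0],0],[[0,-0.015,0.012],[0,0,0],0],[[0,-0.019,0.015],[0,0,0],0]]}}

```text
time_s: 10.5
tool_pos: [0.6561, 0.0826, 0.2158]
tool_rot: [179.9, -0.0, 110.1]
force: [1.1, -0.3, 0.4]
grip_width: 0.0005
```

```bash
python3 g.py -0.0239 0 0.2024;python3 - <<'E'
from h import *
snap('scene','sc5')
a=cv2.imread('pics/sc5.png')[100:300,130:420]; cv2.imwrite('pics/sz5.png',cv2.resize(a,None,fx=2.2,fy=2.2,interpolation=cv2.INTER_CUBIC))
E
```

```text
t 10.5 p [0.6561 0.0826 0.2158] rpy [179.9  -0.  110.1] local [-0.0096 -0.0006  0.2158] F [ 1.08 -0.25  0.43] Floc [ 0.9 -0.6  0.4] w 0.0005 q [-33.  21.  31.  83. -11.  78. 109.]
shift [ 0.0006 -0.0143  0.0134] turn [ 0.001  -0.0001 -0.0005]
```

View pics/sz5.png

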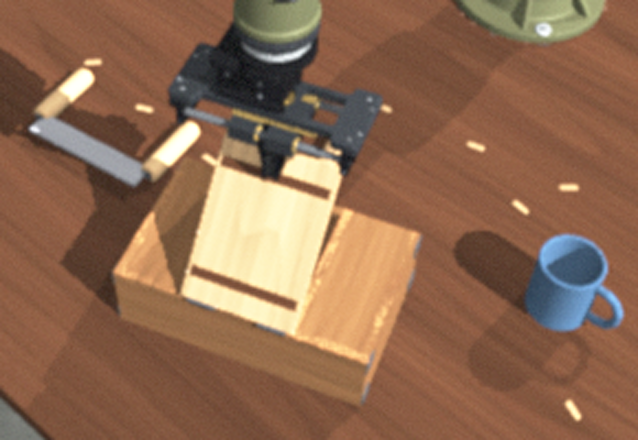

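Call:
{"fn": "send_rows", "kwargs": {"steps": [[[0,-0.0035,0.003],[0,0,0],0],[[0,-0.007,0.006],[0,0,0],0],[[0,-0.01,0.009],[0,0,0],0],[[0,-0.013,0.012],[0,0,0],0],[[0,-0.016,0.0155],[0,0,0],0]]}}

```text
time_s: 10.97
tool_pos: [0.6409, 0.0771, 0.2002]
tool_rot: [180.0, -0.0, 110.1]
force: [0.5, 1.0, 0.4]
grip_width: 0.0006
```

```bash
python3 g.py -0.039 0 0.184
```

```text
t 10.97 p [0.6409 0.0771 0.2002] rpy [180.   -0.  110.1] local [-0.0257 -0.0006  0.2002] F [0.53 1.   0.36] Floc [0.8 0.8 0.4] w 0.0006 q [-33.  20.  31.  87. -10.  76. 109.]
shift [ 0.0006 -0.0133  0.0162] turn [ 0.     -0.0001 -0.0005]
```

```bash
python3 - <<'E'
from h import *
snap('scene','sc6')
a=cv2.imread('pics/sc6.png')[100:300,130:420]; cv2.imwrite('pics/sz6.png',cv2.resize(a,None,fx=2.7,fy=2.7,interpolation=cv2.INTER_CUBIC))
E
```

```text
(no output)
```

View pics/sz6.png

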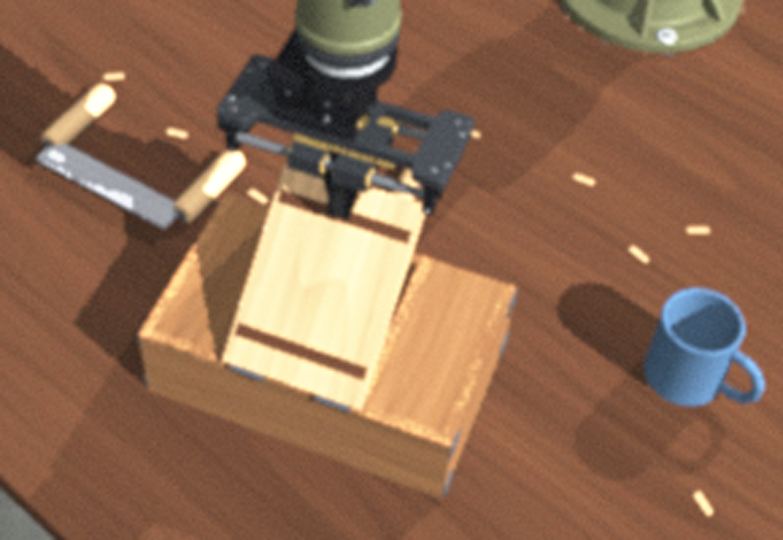

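Call:
{"fn": "send_rows", "kwargs": {"steps": [[[0,-0.003,0.0035],[0,0,0],0],[[0,-0.006,0.007],[0,0,0],0],[[0,-0.009,0.0105],[0,0,0],0],[[0,-0.0115,0.014],[0,0,0],0],[[0,-0.014,0.0175],[0,0,0],0]]}}

```text
time_s: 11.43
tool_pos: [0.6278, 0.0723, 0.1825]
tool_rot: [-180.0, -0.0, 110.1]
force: [-0.0, 0.8, 0.2]
grip_width: 0.0007
```

Call:
{"fn": "send_rows", "kwargs": {"steps": [[[0,-0.0025,0.004],[0,0,0],0],[[0,-0.005,0.008],[0,0,0],0],[[0,-0.0075,0.012],[0,0,0],0],[[0,-0.0095,0.016],[0,0,0],0],[[0,-0.0115,0.0195],[0,0,0],0]]}}

```text
time_s: 11.85
tool_pos: [0.617, 0.0683, 0.1628]
tool_rot: [-180.0, -0.0, 110.1]
force: [0.4, 1.1, 0.8]
grip_width: 0.0004
```

```bash
python3 g.py -0.0604 0 0.1418
```

```text
t 11.85 p [0.617  0.0683 0.1628] rpy [-180.    -0.   110.1] local [-0.0512 -0.0006  0.1628] F [0.41 1.08 0.76] Floc [0.8 0.9 0.8] w 0.0004 q [-34.  18.  31.  93. -10.  71. 109.]
shift [ 0.0006 -0.0092  0.021 ] turn [-0.0002 -0.0001 -0.0005]
```

Call:
{"fn": "send_rows", "kwargs": {"steps": [[[0,-0.002,0.004],[0,0,0],0],[[0,-0.004,0.008],[0,0,0],0],[[0,-0.006,0.012],[0,0,0],0],[[0,-0.0075,0.016],[0,0,0],0],[[0,-0.009,0.02],[0,0,0],0]]}}

```text
time_s: 12.27
tool_pos: [0.6088, 0.0651, 0.143]
tool_rot: [180.0, 0.0, 110.1]
force: [1.2, 0.6, 0.8]
grip_width: 0.0005
```

Call:
{"fn": "send_rows", "kwargs": {"steps": [[[0,-0.001,0.0035],[0,0,0],0],[[0,-0.002,0.007],[0,0,0],0],[[0,-0.003,0.0105],[0,0,0],0],[[0,-0.004,0.0135],[0,0,0],0],[[0,-0.005,0.0165],[0,0,0],0]]}}

```text
time_s: 12.68
tool_pos: [0.6042, 0.0635, 0.1266]
tool_rot: [180.0, 0.0, 110.1]
force: [-0.5, 0.3, 0.6]
grip_width: 0.0002
```

```bash
python3 g.py -0.068 0 0.1; python3 - <<'E'
from h import *
snap('scene','sc7')
a=cv2.imread('pics/sc7.png')[100:300,130:420]; cv2.imwrite('pics/sz7.png',cv2.resize(a,None,fx=2.7,fy=2.7,interpolation=cv2.INTER_CUBIC))
E
```

```text
t 12.68 p [0.6042 0.0635 0.1266] rpy [180.    0.  110.1] local [-0.0649 -0.0008  0.1266] F [-0.53  0.27  0.62] Floc [-0.4  0.4  0.6] w 0.0002 q [-34.  18.  30.  97. -10.  67. 109.]
shift [ 0.0008 -0.0031  0.0266] turn [ 0.0003  0.0002 -0.0006]
```

View pics/sz7.png

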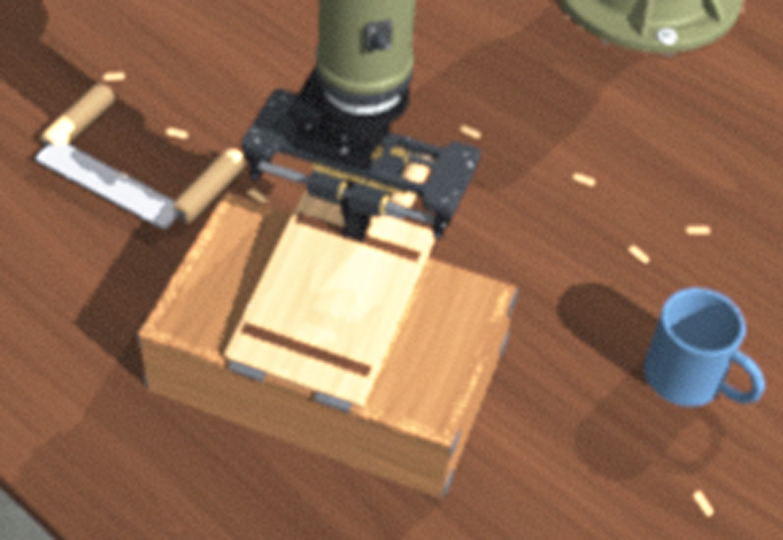

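Call:
{"fn": "send_rows", "kwargs": {"steps": [[[0,-0.001,0.003],[0,0,0],0],[[0,-0.001,0.006],[0,0,0],0],[[0,-0.002,0.009],[0,0,0],0],[[0,-0.002,0.0115],[0,0,0],0],[[0,-0.003,0.014],[0,0,0],0]]}}

```text
time_s: 13.15
tool_pos: [0.6015, 0.0626, 0.1126]
tool_rot: [180.0, 0.0, 110.1]
force: [0.8, 0.2, 0.1]
grip_width: 0.0004
```

Call:
{"fn": "send_rows", "kwargs": {"steps": [[[0,0,0.002],[0,0,0],0],[[0,0,0.004],[0,0,0],0],[[0,0,0.006],[0,0,0],0],[[0,0,0.0075],[0,0,0],0],[[0,0,0.009],[0,0,0],0]]}}

```text
time_s: 13.57
tool_pos: [0.6012, 0.0625, 0.1037]
tool_rot: [-180.0, -0.0, 110.1]
force: [-0.2, -0.8, 1.4]
grip_width: 0.0004
```

Call:
{"fn": "send_rows", "kwargs": {"steps": [[[0,0,0.001],[0,0,0],0],[[0,0,0.002],[0,0,0],0],[[0,0,0.003],[0,0,0],0],[[0,0,0.004],[0,0,0],0],[[0,0,0.004],[0,0,0],0]]}}

```text
time_s: 13.98
tool_pos: [0.6014, 0.0625, 0.1005]
tool_rot: [180.0, -0.0, 110.1]
force: [-2.4, -0.7, 4.5]
grip_width: 0.0003
```

```bash
python3 g.py -0.068 0 0.1
```

```text
t 13.98 p [0.6014 0.0625 0.1005] rpy [180.   -0.  110.1] local [-0.0679 -0.0007  0.1005] F [-2.38 -0.69  4.51] Floc [-2.5  0.2  4.5] w 0.0003 q [-33.  19.  30.  99. -11.  64. 110.]
shift [ 0.0007 -0.0001  0.0005] turn [ 0.0002 -0.0003 -0.0007]
```

Call:
{"fn": "send_rows", "kwargs": {"steps": [[[0,0,0.0005],[0,0,0],0],[[0,0,0.001],[0,0,0],0],[[0,0,0.0015],[0,0,0],0],[[0,0,0.002],[0,0,0],0],[[0,0,0.002],[0,0,0],0]]}}

```text
time_s: 14.4
tool_pos: [0.6015, 0.0626, 0.1003]
tool_rot: [180.0, -0.1, 110.1]
force: [-6.9, -0.4, 14.5]
grip_width: 0.0006
```

```bash
python3 g.py -0.068 0 0.1
```

```text
t 14.4 p [0.6015 0.0626 0.1003] rpy [ 1.800e+02 -1.000e-01  1.101e+02] local [-0.0678 -0.0007  0.1003] F [-6.92 -0.36 14.54] Floc [-6.6  2.  14.5] w 0.0006 q [-33.  19.  30.  99. -11.  64. 110.]
shift [ 0.0007 -0.0002  0.0003] turn [ 0.0006 -0.0011 -0.0007]
```

Fully shut at z = 0.100. Lift away and move clear, then check.

Call:
{"fn": "send_rows", "kwargs": {"steps": [[[0,0,-0.006],[0,0,0],0],[[0,0,-0.03],[0,0,0],0],[[0,0,-0.065],[0,0,0],0],[[0,0,-0.1],[0,0,0],0],[[0,0,-0.135],[0,0,0],0]]}}

```text
time_s: 14.82
tool_pos: [0.6011, 0.0625, 0.234]
tool_rot: [-180.0, 0.0, 110.1]
force: [0.7, -0.1, 0.2]
grip_width: 0.0008
```

Call:
{"fn": "send_rows", "kwargs": {"steps": [[[0.035,-0.01,-0.01],[0,0,0],0],[[0.07,-0.02,-0.02],[0,0,0],0],[[0.105,-0.04,-0.03],[0,0,0],0],[[0.14,-0.05,-0.03],[0,0,0],0],[[0.175,-0.06,-0.03],[0,0,0],0]]}}

```text
time_s: 15.23
tool_pos: [0.4841, 0.2076, 0.2639]
tool_rot: [179.8, -0.1, 110.1]
force: [0.5, 1.3, 0.1]
grip_width: 0.0005
```

Call:
{"fn": "send_rows", "kwargs": {"steps": [[[0.035,0,0],[0,0,0],0],[[0.07,0,0],[0,0,0],0],[[0.105,0,0],[0,0,0],0],[[0.12,0,0],[0,0,0],0],[[0.12,0,0],[0,0,0],0]]}}

```text
time_s: 15.65
tool_pos: [0.4412, 0.3238, 0.2623]
tool_rot: [-180.0, -0.1, 110.5]
force: [0.1, -0.2, -0.9]
grip_width: 0.0001
```

```bash
python3 g.py; python3 - <<'E'
from h import *
snap('scene','sc8');snap('top','top8')
a=cv2.imread('pics/top8.png')[110:280,170:400]; cv2.imwrite('pics/tz8.png',cv2.resize(a,None,fx=3.4,fy=3.4,interpolation=cv2.INTER_CUBIC))
a=cv2.imread('pics/sc8.png')[100:300,130:420]; cv2.imwrite('pics/sz8.png',cv2.resize(a,None,fx=2.7,fy=2.7,interpolation=cv2.INTER_CUBIC))
E
```

```text
t 15.65 p [0.4412 0.3238 0.2623] rpy [-1.800e+02 -1.000e-01  1.105e+02] local [-0.1286  0.2998  0.2623] F [ 0.09 -0.24 -0.89] Floc [-0.  -0.3 -0.9] w 0.0001 q [-56.   5.  18.  95.  -2.  80.  73.]
```

View pics/tz8.png

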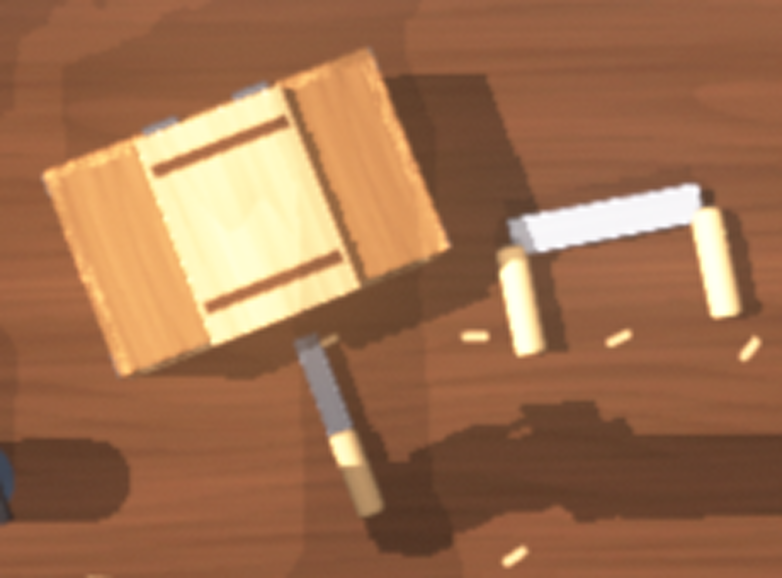

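View pics/sz8.png

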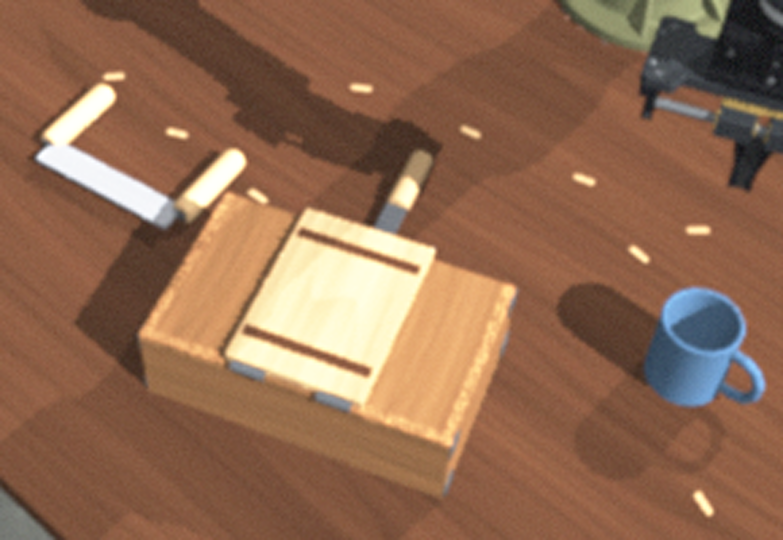

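```bash
python3 -c "
from cell import env
env.sign_off()"
```

```text
the job is handed in; nothing more can be done
```

I closed the tool chest in the order asked and handed the job in at about 16 s of the 61 s allowed.

- **Drawers:** I pushed the left drawer, then the right, with closed fingertips until each stopped dead. The push at the stop was about 11 N and 9 N, and both fingers ended at chest x ≈ -0.1005 m, as expected for a flush face. The top view showed no drawer standing out past the front edge.
- **Lid:** It began at about 55° open. I eased it down along its arc, slowing to about 1 mm per row at the end, and the fingertip stopped at z = 0.100 m (the shut height). I pressed there with 14.5 N vertically (about 16 N in all), then lifted off.
- **Final check:** In both final views the lid lies level, and the chest, rasp, drawknife and mug appear where they were. The hand is closed and about 26 cm up, over the mug's spot, with only noise-level force (under 1 N).

No final check failed. The first two-view heights read the chest's top corners 6–8 mm low and disagreed by about 16° of pixel-picking scale at worst nowhere that mattered: the fingertip contacts later agreed with the given sizes to about 1 mm.

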